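# Build up a heel in the sprung heel jig

### The job

Build up a shoe heel in the grey heel jig: first the thick wooden heel block, then the flat leatherboard lift, then the rubber top piece from the sloping stand with its grooved face up. Each has its round end in the jig's V and its straight edge against the sprung jaw; press each one fully home, level and square, before adding the next, without ramming the jig. Leave the rest of the bench as it is.

Things in the scene. Friction and masses are not known exactly. Their poses are not given: they have to be found in the camera images.
- jig: Heel jig bolted to the bench: base plate 160 x 104 x 12 (local x -92 to +68). Origin: underside of base, below the pocket's centre; x points from sprung jaw to V. At +x two grey stops form a V touching the heel's round end; grey guides (x -38 to -26, inner faces y = +-30) at the straight-edge corners. Open sides for fingers from x = -24 to +20. Spring housing behind the jaw, 48 high.
- jaw: Aluminium sprung jaw at the pocket's -x end, 36 wide; axes and origin as the jig's, sliding along x. Stops, guides and jaw rise upright to 60 above the bench, then lean outward 25 degrees to 75 as a lead-in. Free, its face (local x = -32) stands 4 inside the heel's outline: a part must be pushed down past it (5 to 15 N), driving it back and pressing the part into the V.
- jig_seat (a point): Centre of the pocket floor, 12 above the bench; a seated part's origin lies straight above this point with its x along the point's x. Seated undersides: block 0, lift 36, top piece 46 above it; finished stack 58 high.
- heel_block: Wooden heel block, D-shaped (straight edge at local -x, sides parallel to x, half-round end of radius 28 at local +x), 72 long (x) x 56 wide (y) x 36 thick. Origin: centre of its underside, midway along its length; z is up through its upper face. 0.09 to 0.18 kg. Lies flat on the bench on its underside.
- heel_lift: Brown leatherboard heel lift, D-shaped (straight edge at local -x, sides parallel to x, half-round end of radius 28 at local +x), 72 long (x) x 56 wide (y) x 10 thick. Origin: centre of its underside, midway along its length; z is up through its upper face. Lies flat on the bench. (A smaller lift, 52 x 40, is a bystander.)
- top_piece: Black rubber top piece, D-shaped (straight edge at local -x, sides parallel to x, half-round end of radius 28 at local +x), 72 long (x) x 56 wide (y) x 12 thick. Origin: centre of its underside, midway along its length; z is up through its upper face. Grooves across the upper face. Lies on the stand, grooves up, tilted 28 degrees, round end low against its two pins.
- heel_block_back (a point): Point at the middle of the block's round end, on its underside edge, local (36, 0, 0).
- heel_lift_back (a point): Same point of the lift, local (36, 0, 0).
- top_piece_back (a point): Same point of the top piece, local (36, 0, 0).
- stand: Fixed wooden stand for the top piece, origin under its centre on the bench. Its plank, 40 wide (so the part overhangs 8 each side), slopes down along local x, away from the robot, at 28 degrees; its face passes 42 above the origin, below the part's centre. Two steel pins 12 high at the low end hold the part's round end. Its foot is 120 x 46 x 6.
- polish_tin: Flat round tin 82 across, 26 high; bystander on the bench. Origin: under its middle.
- hammer: Hammer 260 long; bystander on the bench. Origin: under its middle.
- glue_pot: Brass-coloured glue pot 82 across, 78 high, with a brush; bystander on the bench. Origin: under its middle.
- small_lift: Small brown D-shaped lift 52 x 40 x 10, not part of this heel; bystander on the bench. Origin: under its middle.
- shoe_last: Wooden shoe last about 240 long; bystander on the bench. Origin: under its middle.
- awl: Awl 145 long with a wooden handle; bystander on the bench. Origin: under its middle.
- bottle: Green glass bottle 64 across, 190 high; bystander on the bench. Origin: under its middle.

How it is judged (in metres and radians):
On the way, in this order (a step that is already met when the one before it is completed fails the run):
1. the wooden block is home on the pocket floor, square to the jig, round end in the V (horizontal distance between heel_block and jig_seat below 0.0025 m and z of heel_block in the frame of jig_seat between -0.003 and 0.002 m and angle between heel_block's own z axis and vertical below 0.06 rad and angle between the x axis of heel_block and the x axis of jig_seat, either way round below 0.06 rad and x of heel_block_back in the frame of jig_seat above 0.02 m), for 0.2 s.
2. the lift is home on the block, which is still home (all of step 1 and horizontal distance between heel_lift and jig_seat below 0.0025 m and z of heel_lift in the frame of jig_seat between 0.033 and 0.038 m and angle between heel_lift's own z axis and vertical below 0.06 rad and angle between the x axis of heel_lift and the x axis of jig_seat, either way round below 0.06 rad and x of heel_lift_back in the frame of jig_seat above 0.02 m), for 0.2 s.
3. the top piece is home on the lift, grooved face up, with the block and lift still home (all of step 2 and horizontal distance between top_piece and jig_seat below 0.0025 m and z of top_piece in the frame of jig_seat between 0.043 and 0.048 m and angle between top_piece's own z axis and vertical below 0.06 rad and angle between the x axis of top_piece and the x axis of jig_seat, either way round below 0.06 rad and x of top_piece_back in the frame of jig_seat above 0.02 m), for 0.2 s.
At the end, for the whole second after the job is handed in: Block, lift and top piece lie stacked in the pocket in this order, each within 2.5 mm of the pocket's centre line, no more than 2 mm above its seated height, level and square within 0.06 rad, upper face up and round end towards the V, all at rest (all of step 3 and linear speed of each of heel_block, heel_lift, top_piece below 0.01 m/s); the robot touches nothing.
It fails at once if the jig is rammed (more than 120 N on it) (contact force between jig and anything else above 120 N).
It fails at once if another thing on the bench is moved more than 30 mm (distance of any of polish_tin, hammer, glue_pot, small_lift, shoe_last, awl, bottle from where it was at the start of the episode above 0.03 m).
It also fails if it takes over 72 s, if anything falls off the work surface, if the arm or the gripper's body presses on something with over 40 N, if the wrist force passes 120 N, or if a joint passes its speed limit or range.

### The arm

A 6-joint arm with a two-finger parallel gripper is mounted at the origin on the work surface. World frame = base frame: x ahead of the robot, y to its left, z up, the work surface at z = 0. Lengths are in mm, angles in rad, forces in N, time in s.
With the tool pointing down it reaches from about 375 to 900 mm from the base axis. Payload 3.1 kg.
Tool frame: the origin (TCP) lies at the very end of the fingers, on their centre line; the grasp point (between the pads) lies r.pinch_z behind it (r.pinch_z is the distance from the TCP to the grasp point, in mm); z points along the fingers, y is the direction in which the jaws open and shut (so a half turn about z gives the same grasp; the last joint's range is limited). The gripper opens to 87 mm and grips with 3 to 60 N. Pads are 19 mm wide; open, the fingers measure 117 mm over their backs; the gripper's body (75 mm by 190 mm) begins 51 mm behind the grasp point.
Start: joints at [1.153, 0.527, 1.433, -0, 1.181, -0.178], TCP at [147.795, 607.251, 222.548] pointing down, gripper open.
Joint ranges: [-3.08, 3.08], [-0.75, 2.2], [0.22, 2.44], [-1.43, 4.57], [0, 2.65], [-2.85, 2.85]. Speed limits (rad/s): [2.79, 2.79, 3.14, 3.14, 3.14, 3.14].

### API

Orientations are given as a rotation vector (axis times angle).
In Python, from cell import r gives the robot as it stands.
- The arm moves only by the tool send_rows, never from a script. Its argument "steps" is a list that holds one entry, the list of rows, each a list of 5 numbers: the closure, from 0 (fully open) to 1 (shut), then the shift along the tool's x, y, z in mm, then the turn about the tool's z in degrees. A call has 1 to 10 rows; each row is the pose to reach, as a shift and turn from the pose commanded when the call began, along the tool's axes at that moment; what a row does not reach only later rows make up. A row lasts 1/10 s, in which the tool goes at most 50 mm and 8.59 degrees, less where a joint would pass 70% of its speed; a pose out of reach is approached as far as the arm can. A call with a gripper value outside its range is refused whole. The fingers move at their own pace and stop on an object; "newtons" is the grip in N (left out, the last holds). Time passes only in rows, so rows that repeat a pose let the fingers close. It gives the time, the measured TCP pose, the force and the opening at its end, in the units of the state.
- r.get_state(): the state, without advancing time (a new reading comes with each control period).
- r.grab_frame(name): name is "side" or "top"; returns a dict with "img" (384x512x3 uint8, blue, green, red), "fx", "fy", "cx", "cy" (pixels), "R" (3x3) and "t" (3): a world point X has camera coordinates R X + t. Camera axes: x right, y down, z forward; pixel columns grow to the right and rows downward; lengths in mm; the calibration is good to about 2 mm. A picture is of the moment at which its call begins. There is no depth.
- r.sign_off(): hands the job in, once; it reports no verdict.
The state is a dict: "clock": time; "q": joint angles; "joint_vel": joint speeds; "joint_torque": joint torques, N m; "tool_pos": TCP position; "ee_rot": TCP orientation; "ft_force": force on the tool from outside, world axes, zero at the start; "wrist_torque": the same for the moment, N m; "opening": finger opening in mm.
Only numpy, scipy, OpenCV 4.12 (cv2) and the standard library are available. Lean on these libraries where they do the work, as an engineer would, in place of code of your own. Each camera call takes 0.05 s, during which the arm holds its last target. There are 200 camera calls.

## Working session

There is one attempt and no reset: what is moved stays moved. The work goes in short steps, Python scripts to look and compute and a tool call to move; the robot and the scene stay as the last step left them, time stands still between calls to the robot, and variables do not carry over. Pictures are saved under pics/ and viewed, about 8 in all and at most 12, crops included, and the job is handed in when it is done.

Besides the shell and the picture viewer there is one more tool, called after ">>>" as name(argument=value, ...) on one line, values as JSON. send_rows: Moves the arm, as the interface text tells. Its arguments: {"type":"object","properties":{"steps":{"type":"array"},"newtons":{"type":"number"}},"required":["steps"]}

```bash
mkdir -p pics; ls; python3 - <<'E'
from cell import r
import cv2,numpy as np
print(r.get_state(), r.pinch_z)
for n in("top","side"):
    f=r.grab_frame(n); cv2.imwrite(f"pics/{n}0.png",f["img"])
    np.savez(f"{n}0.npz",**f)
    print(n,f["fx"],f["cx"],f["cy"],np.round(f["R"],4).tolist(),f["t"], "cam",-f["R"].T@f["t"])
E
```

```text
pics
{'clock': 0.0, 'q': array([ 1.15347221e+00,  5.28454910e-01,  1.43392066e+00, -1.59315963e-05,
        1.18138821e+00, -1.78518671e-01]), 'joint_vel': array([ 1.30955118e-03,  3.98919572e-04, -1.49313150e-03,  4.18403457e-05,
       -6.70513624e-04, -3.01330075e-04]), 'joint_torque': array([ 8.19181842e-04, -4.40046608e+01, -1.76593727e+01,  6.35140669e-02,
        5.82178950e-02, -1.37995485e-04]), 'tool_pos': array([147.52049916, 606.57736633, 221.57271311]), 'ee_rot': array([-0.37414012, -3.11860506,  0.00326632]), 'ft_force': array([ 0.60455828,  0.198521  , -0.31821806]), 'wrist_torque': array([-0.02920386,  0.01151087,  0.02673646]), 'opening': 86.77637854626705} 18.700000000000003
top 474.6947886025781 246.44505855402434 192.77196630075375 [[0.0292, -0.9995, 0.0143], [-0.9845, -0.0313, -0.1726], [0.173, -0.0091, -0.9849]] [ -15.8826861   578.17002005 1468.77301163] cam [ 315.61937886   15.54162673 1546.59944944]
side 420.3008292754554 253.45999253694882 187.5818472206481 [[0.9844, -0.1753, 0.0137], [-0.0764, -0.4967, -0.8645], [0.1584, 0.85, -0.5024]] [-569.80689181  100.42757853 1283.33409163] cam [  365.38217513 -1140.85035425   739.37021751]
```

View pics/top0.png

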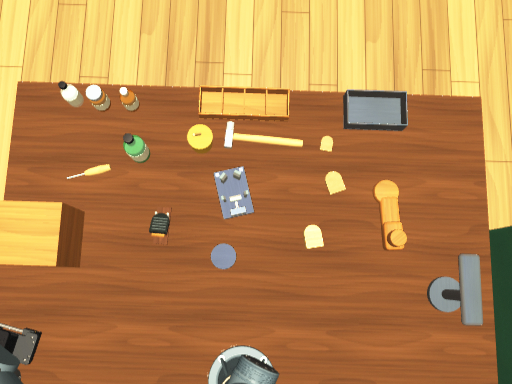

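View pics/side0.png

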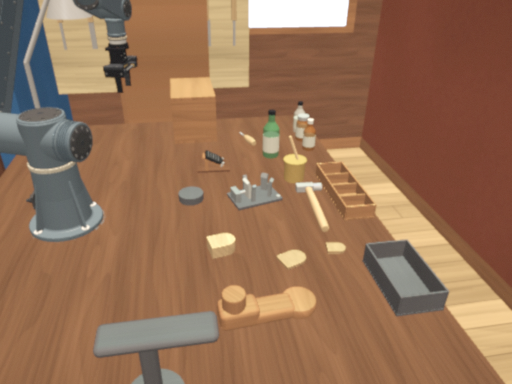

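```bash
python3 - <<'E'
import cv2,numpy as np
T=cv2.imread("pics/top0.png");S=cv2.imread("pics/side0.png")
def c(I,x,y,h=26,s=5): return cv2.resize(I[y-h:y+h,x-h:x+h],(260,260),interpolation=cv2.INTER_CUBIC)
a=np.hstack([c(T,234,192,30),c(T,160,224),c(T,324,210,40)])
b=np.hstack([c(S,254,190,30),c(S,213,157),c(S,250,250,52)])
cv2.imwrite("pics/c.png",np.vstack([a,b]))
for n,I,ps in(("T",T,[(314,240),(335,183),(327,144),(160,224),(219,200),(223,178),(237,210),(245,205),(300,280)]),("S",S,[(220,240),(220,250),(292,258),(213,157),(260,197)])):
  H=cv2.cvtColor(I,cv2.COLOR_BGR2HSV)
  for p in ps: print(n,p,H[p[1],p[0]])
E
```

```text
T (314, 240) [ 29  59 255]
T (335, 183) [ 26 108 253]
T (327, 144) [ 28  97 254]
T (160, 224) [44 36 93]
T (219, 200) [ 12  83 156]
T (223, 178) [ 22  45 164]
T (237, 210) [100  23 246]
T (245, 205) [110  47 178]
T (300, 280) [ 12 178 166]
S (220, 240) [ 22  76 255]
S (220, 250) [ 17 105 190]
S (292, 258) [ 20  86 244]
S (213, 157) [ 23  20 115]
S (260, 197) [ 39  12 152]
```

View pics/c.png

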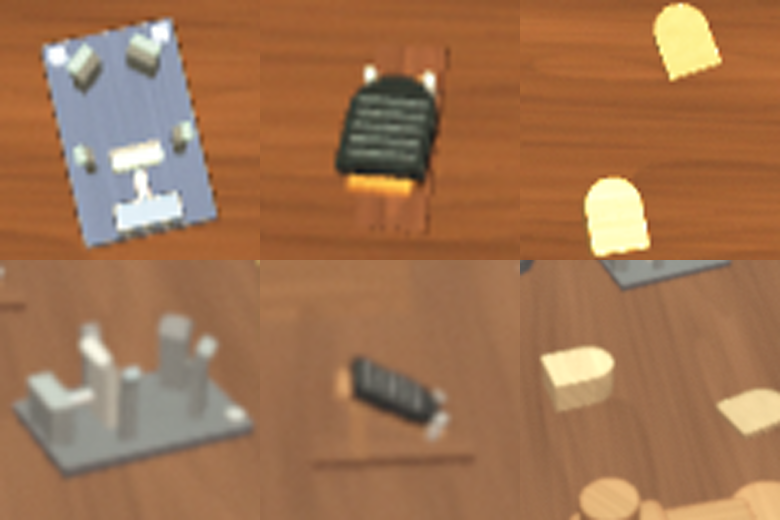

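```bash
cat > h.py <<'E'
import cv2,numpy as np
K=8
def up(I): return cv2.resize(I,None,fx=K,fy=K,interpolation=cv2.INTER_CUBIC)
def ray(f,uv,z):
    uv=np.atleast_2d(uv).astype(float)
    d=np.c_[(uv[:,0]-f["cx"])/f["fx"],(uv[:,1]-f["cy"])/f["fy"],np.ones(len(uv))]@f["R"]
    c=-f["R"].T@f["t"]; return c+d*((np.reshape(z,(-1,1))-c[2])/d[:,2:])
def contour(f,box,lo,hi):
    x0,y0,x1,y1=box
    H=cv2.cvtColor(up(f["img"][y0:y1,x0:x1]),cv2.COLOR_BGR2HSV)
    m=cv2.morphologyEx(cv2.inRange(H,lo,hi),cv2.MORPH_CLOSE,np.ones((17,17)))
    c=max(cv2.findContours(m,0,cv2.CHAIN_APPROX_NONE)[0],key=cv2.contourArea)[:,0]
    return (c+.5)/K-.5+[x0,y0]
def Dfit(P):   # P: world xy outline; returns centroid, yaw, area, extents, D origin
    P=P[:,:2]; M=cv2.moments((P*10).astype(np.float32))
    c=np.array([M["m10"],M["m01"]])/M["m00"]/10
    a=.5*np.arctan2(2*M["mu11"],M["mu20"]-M["mu02"]); 
    ex=np.array([np.cos(a),np.sin(a)]); q=(P-c)@np.c_[ex,[-ex[1],ex[0]]]
    return dict(c=c.round(1),yaw=round(np.degrees(a),1),area=round(M["m00"]/100),lo=q.min(0).round(1),hi=q.max(0).round(1),org=(c+2.71*ex).round(1))
def load(n): return dict(np.load(n))
E
python3 - <<'E'
from h import *
T,S=load("top0.npz"),load("side0.npz")
print("D area 3695")
for n,f,box,lo,z in(("block T",T,(295,215,335,260),(15,20,225),36),("block S",S,(195,225,245,265),(12,40,225),36),("lift T",T,(318,162,355,202),(15,60,200),10),("lift S",S,(272,240,315,275),(12,50,210),10)):
    print(n,Dfit(ray(f,contour(f,box,lo,(40,255,255)),z)))
c=contour(T,(205,155,262,228),(95,22,60),(130,255,255))
P=ray(T,c,12)[:,:2].astype(np.float32); (cx,cy),wh,a=cv2.minAreaRect(P); print("jig rect",cx,cy,wh,a)
for n,f,box in(("top T",T,(143,205,175,245)),("top S",S,(198,145,230,172))):
    c=contour(f,box,(0,0,0),(180,255,110 if f is T else 115)); d=Dfit(ray(f,c,47.3)); print(n,d)
for n,f,box,s in (("tin",T,(205,235,245,275),0),): print(Dfit(ray(f,contour(f,box,(100,30,30),(130,255,255)),26)))
E
```

```text
D area 3695
block T {'c': array([ 446.5, -214.5]), 'yaw': np.float64(11.3), 'area': 3726, 'lo': array([-34.9, -28.5]), 'hi': array([39.5, 28.7]), 'org': array([ 449.1, -214. ])}
block S {'c': array([ 448.5, -216.7]), 'yaw': np.float64(11.2), 'area': 3766, 'lo': array([-33.8, -29.9]), 'hi': array([38.8, 29.4]), 'org': array([ 451.2, -216.2])}
lift T {'c': array([ 630.7, -288.3]), 'yaw': np.float64(20.1), 'area': 3825, 'lo': array([-34.9, -29.3]), 'hi': array([40.2, 29.7]), 'org': array([ 633.2, -287.3])}
lift S {'c': array([ 631.9, -290.2]), 'yaw': np.float64(22.2), 'area': 3672, 'lo': array([-33.7, -29.3]), 'hi': array([38.9, 29.9]), 'org': array([ 634.4, -289.1])}
jig rect 586.518310546875 44.91703796386719 (156.98587036132812, 99.97640228271484) 14.65500545501709
top T {'c': array([471.3, 273.8]), 'yaw': np.float64(-28.6), 'area': 3424, 'lo': array([-39.4, -36.4]), 'hi': array([35.4, 31.6]), 'org': array([473.7, 272.5])}
top S {'c': array([473.2, 275.4]), 'yaw': np.float64(-67.2), 'area': 4114, 'lo': array([-68.3, -27.2]), 'hi': array([59.1, 26. ]), 'org': array([474.2, 272.9])}
{'c': array([376.9,  69.9]), 'yaw': np.float64(-84.6), 'area': 4664, 'lo': array([-39.1, -38.7]), 'hi': array([38.9, 38.2]), 'org': array([377.2,  67.2])}
```

```bash
cat >> h.py <<'E'
from scipy.spatial.transform import Rotation as Rt
def pose(r):
    s=r.get_state(); R=Rt.from_rotvec(s["ee_rot"]).as_matrix(); return s,s["tool_pos"],R,np.degrees(np.arctan2(-R[1,0],-R[0,0]))
def to(r,*tg):   # targets (x,y,z,heading)
    s,p,R,h=pose(r); print("t",round(s["clock"],2),"tcp",p.round(1),"head",round(h,2),"F",s["ft_force"].round(1),"open",round(s["opening"],1))
    for x,y,z,a in tg: print((x,y,z,a),"->",(R.T@(np.array([x,y,z])-p)).round(1),"turn",round(h-a,1))
E
python3 - <<'E'
from h import *
from cell import r
to(r,(330,300,200,-13.6),(450,-215,150,11.3),(450,-215,60,11.3))
E
```

```text
t 0.1 tcp [147.5 606.7 221.7] head -13.68 F [-0.8 -0.1 -0.8] open 87.1
(330, 300, 200, -13.6) -> [-249.8 -254.8   22.1] turn -0.1
(450, -215, 150, 11.3) -> [-488.3 -726.7   72.9] turn -25.0
(450, -215, 60, 11.3) -> [-488.3 -726.5  162.9] turn -25.0
```

>>> send_rows(steps=[[[0,-250,-255,22,0],[0,-250,-255,22,0],[0,-250,-255,22,0],[0,-250,-255,22,0],[0,-250,-255,22,0],[0,-250,-255,22,0],[0,-250,-255,22,0],[0,-488,-727,73,-25],[0,-488,-727,73,-25],[0,-488,-727,73,-25]]])

```text
clock: 1.1
tool_pos: [355.9, 187.4, 189.1]
ee_rot: [0.205, -3.135, 0.0]
ft_force: [0.4, -0.3, 0.0]
opening: 86.8
```

```bash
python3 - <<'E'
from h import *
from cell import r
to(r,(450,-215,150,11.3),(450,-215,60,11.3))
E
```

```text
t 1.1 tcp [355.9 187.4 189.1] head 7.49 F [ 0.4 -0.3  0. ] open 86.8
(450, -215, 150, 11.3) -> [ -40.9 -411.2   39.2] turn -3.8
(450, -215, 60, 11.3) -> [ -40.9 -411.2  129.2] turn -3.8
```

>>> send_rows(steps=[[[0,-41,-411,60,-4],[0,-41,-411,60,-4],[0,-41,-411,60,-4],[0,-41,-411,60,-4],[0,-41,-411,60,-4],[0,-41,-411,60,-4],[0,-41,-411,60,-4],[0,-41,-411,60,-4],[0,-41,-411,60,-4],[0,-41,-411,60,-4]]])

```text
clock: 2.1
tool_pos: [448.7, -216.1, 128.8]
ee_rot: [-0.301, 3.127, -0.001]
ft_force: [0.2, 0.5, -0.4]
opening: 86.7
```

```bash
python3 - <<'E'
from h import *
from cell import r
to(r,(450,-215,150,11.3),(450,-215,10,11.3))
f=r.grab_frame("top"); s=r.grab_frame("side"); to(r)
cv2.imwrite("pics/d.png",np.hstack([cv2.resize(f["img"][205:270,280:345],(400,400),interpolation=2),cv2.resize(s["img"][180:270,180:270],(400,400),interpolation=2)]))
E
```

```text
t 2.1 tcp [ 448.7 -216.1  128.8] head 11.01 F [ 0.2  0.5 -0.4] open 86.7
(450, -215, 150, 11.3) -> [ -1.5   0.9 -21.2] turn -0.3
(450, -215, 10, 11.3) -> [ -1.5   1.  118.8] turn -0.3
t 2.2 tcp [ 446.9 -212.1  128.9] head 11.18 F [-0.9  0.1  0.6] open 87.1
```

View pics/d.png

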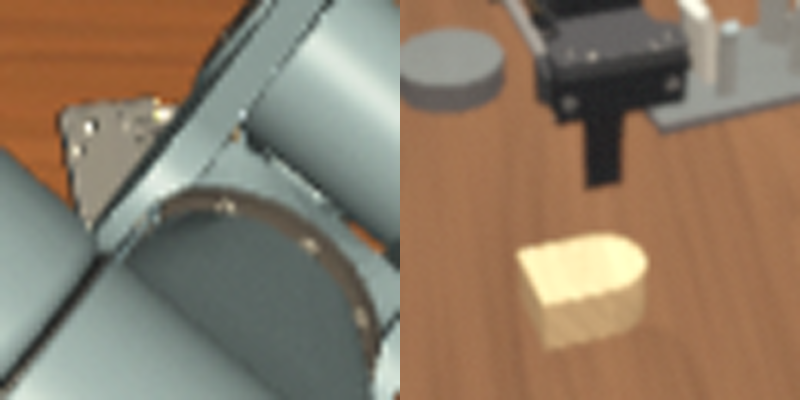

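>>> send_rows(steps=[[[0,0.5,-3.4,90,-0.3],[0,0.5,-3.4,90,-0.3],[0,0.5,-3.4,90,-0.3],[0,0.5,-3.4,117,-0.3],[0,0.5,-3.4,117,-0.3],[1,0.5,-3.4,117,-0.3],[1,0.5,-3.4,117,-0.3],[1,0.5,-3.4,117,-0.3],[1,0.5,-3.4,117,-0.3],[1,0.5,-3.4,117,-0.3]]], newtons=40)

```text
clock: 3.2
tool_pos: [448.1, -216.7, 13.1]
ee_rot: [-0.315, 3.126, 0.0]
ft_force: [-0.4, 1.5, 7.4]
opening: 55.4
```

```bash
python3 - <<'E'
from h import *
from cell import r
to(r); s=r.grab_frame("side")
print(Dfit(ray(s,contour(s,(195,215,245,265),(12,40,225),(40,255,255)),36)))
cv2.imwrite("pics/e.png",cv2.resize(s["img"][200:270,180:270],(450,350),interpolation=2))
to(r)
E
```

```text
t 3.2 tcp [ 448.1 -216.7   13.1] head 11.49 F [-0.4  1.5  7.4] open 55.4
{'c': array([ 423.2, -224.8]), 'yaw': np.float64(-78.3), 'area': 814, 'lo': array([-29.8,  -7.5]), 'hi': array([30.4, 10.9]), 'org': array([ 423.7, -227.5])}
t 3.25 tcp [ 448.1 -216.7   13.1] head 11.49 F [-1.   1.8  7. ] open 55.7
```

View pics/e.png

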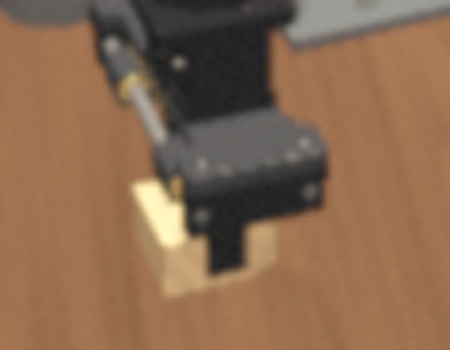

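```bash
python3 - <<'E'
from h import *
T,S=load("top0.npz"),load("side0.npz")
def lines(f,c,z,segs):
    P=ray(f,c,z)[:,:2]; out=[]
    for a,b in segs:
        A,B=ray(f,a,z)[0,:2],ray(f,b,z)[0,:2]; u=(B-A)/np.linalg.norm(B-A)
        s=(P-A)@u; d=(P-A)@[-u[1],u[0]]; L=np.linalg.norm(B-A)
        k=(s>.1*L)&(s<.9*L)&(abs(d)<6)
        vx,vy,x,y=cv2.fitLine(P[k].astype(np.float32),cv2.DIST_HUBER,0,.01,.01).ravel()
        out.append((x,y,np.degrees(np.arctan2(vy,vx)),k.sum()))
    return out
c=contour(S,(215,165,295,215),(0,0,60),(180,75,255))
L=lines(S,c,0,[((226.8,194.5),(240.2,209.2)),((240.2,209.2),(282,199))])
print("S left,front lines",np.round(L,2))
c2=contour(T,(205,155,262,228),(95,22,60),(130,255,255))
q=cv2.boxPoints(cv2.minAreaRect(ray(T,c2,12)[:,:2].astype(np.float32))); print("T corners",q.round(1))
def inter(l,m):
    a=np.radians(l[2]);b=np.radians(m[2])
    t=np.linalg.solve(np.c_[[np.cos(a),np.sin(a)],[-np.cos(b),-np.sin(b)]],np.array(m[:2])-np.array(l[:2]))
    return np.array(l[:2])+t[0]*np.array([np.cos(a),np.sin(a)])
k=inter(L[0],L[1]); y=np.radians(L[1][2]); y=(y+np.pi/2)%np.pi-np.pi/2
print("S corner",k,"origin from S",k+92*np.array([np.cos(y),np.sin(y)])+52*np.array([-np.sin(y),np.cos(y)]), np.degrees(y))
E
```

```text
S left,front lines [[516.01  18.32 -75.32  99.  ]
 [601.44  -1.34  14.74 268.  ]]
T corners [[497.9  73.4]
 [523.2 -23.3]
 [675.1  16.4]
 [649.8 113.1]]
S corner [526.3356  -21.09547] origin from S [602.08344   52.594856] 14.735292
```

>>> send_rows(steps=[[[1,0,0,-50,0],[1,0,0,-100,0],[1,0,0,-110,0],[1,0,0,-110,0],[1,0,0,-110,0]]])

```text
clock: 3.75
tool_pos: [447.4, -216.4, 121.6]
ee_rot: [0.315, -3.124, -0.002]
ft_force: [0.3, 0.2, -1.5]
opening: 55.7
```

```bash
python3 - <<'E'
from h import *
from cell import r
to(r,(597.1,48.9,100,14.7))
E
```

```text
t 3.75 tcp [ 447.4 -216.4  121.6] head 11.5 F [ 0.3  0.2 -1.5] open 55.7
(597.1, 48.9, 100, 14.7) -> [-199.6  230.    21.7] turn -3.2
```

>>> send_rows(steps=[[[1,-200,230,0,-3.2],[1,-200,230,0,-3.2],[1,-200,230,0,-3.2],[1,-200,230,0,-3.2],[1,-200,230,0,-3.2],[1,-200,230,0,-3.2],[1,-200,230,0,-3.2],[1,-200,230,10,-3.2],[1,-200,230,21,-3.2],[1,-200,230,21,-3.2]]])

```text
clock: 4.75
tool_pos: [595.1, 47.0, 98.1]
ee_rot: [0.398, -3.109, -0.002]
ft_force: [-0.0, 0.2, -1.0]
opening: 55.8
```

```bash
python3 - <<'E'
from h import *
from cell import r
s=r.grab_frame("side")
to(r,(597.1,48.9,100,14.7))
cv2.imwrite("pics/f.png",cv2.resize(s["img"][145:215,215:305],(720,560),interpolation=2)); np.savez("f.npz",**s)
E
```

```text
t 4.8 tcp [596.   46.8  99.2] head 14.57 F [ 0.8 -0.2 -2. ] open 55.6
(597.1, 48.9, 100, 14.7) -> [-1.6  1.7 -0.8] turn -0.1
```

View pics/f.png

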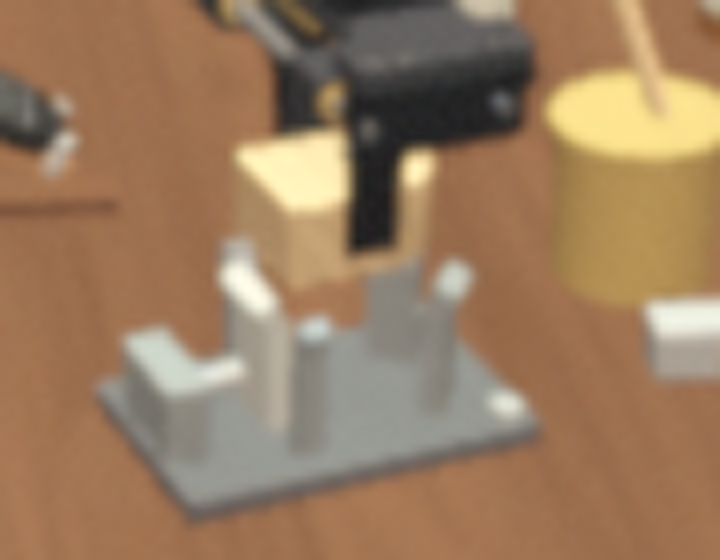

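```bash
python3 - <<'E'
from h import *
f=load("f.npz"); g=lambda x,y:(215+(x+.5)/8-.5,145+(y+.5)/8-.5)
a=np.radians(14.7); R=np.array([[np.cos(a),-np.sin(a)],[np.sin(a),np.cos(a)]])
for n,p,z,l in(("blk bot -x-y",(292,287),86.7,(-36,-28)),("blk top -x-y",(295,210),122.7,(-36,-28)),("blk top -x+y",(237,157),122.7,(-36,28)),("plate -x-y bot",(192,520),0,(-92,-52)),("plate +x-y bot",(541,434),0,(68,-52)),("plate -x-y top",(192,508),12,(-92,-52)),("plate +x-y top",(541,423),12,(68,-52)),("plate -x+y top",(97,385),12,(-92,52)),
 ("guide -y top",(313,322),75,(-32,-37))):
    w=ray(f,g(*p),z)[0,:2]; print(n,w.round(1),"origin",(w-R@np.array(l)).round(1))
E
```

```text
blk bot -x-y [571.5   9.2] origin [599.2  45.4]
blk top -x-y [571.8   6.5] origin [599.6  42.8]
blk top -x+y [556.5  55.1] origin [598.4  37.1]
plate -x-y bot [526.5 -20.8] origin [602.3  52.8]
plate +x-y bot [680.6  21.7] origin [601.6  54.7]
plate -x-y top [525.2 -30.4] origin [601.   43.2]
plate +x-y top [677.5  11.3] origin [598.5  44.3]
plate -x+y top [499.5  69.9] origin [601.7  42.9]
guide -y top [5.786e+02 4.000e-01] origin [600.1  44.3]
```

>>> send_rows(steps=[[[1,-1.5,1.7,10,0],[1,-1.5,1.7,13,0],[1,-1.5,1.7,16,0],[1,-1.5,1.7,19,0],[1,-1.5,1.7,19,0]]])

```text
clock: 5.3
tool_pos: [599.1, 50.3, 82.1]
ee_rot: [0.402, -3.115, -0.0]
ft_force: [-0.4, -0.2, -1.3]
opening: 55.9
```

```bash
python3 - <<'E'
from h import *
from cell import r
T=load("top0.npz"); to(r)
a=np.radians(14.7); R=np.array([[np.cos(a),-np.sin(a)],[np.sin(a),np.cos(a)]])
for n,p,z in (("g+",(85,157),75),("g-",(183,135),75),("s+",(85,65),75),("s-",(145,52),75),("jaw",(137,155),75),("hous",(148,210),60)):
    w=ray(T,(204+p[0]/4.333-.4,162+p[1]/4.333-.4),z)[0,:2]; print(n,(R.T@(w-[598.1,47.9])).round(1))
E
```

```text
t 5.3 tcp [599.1  50.3  82.1] head 14.71 F [-0.4 -0.2 -1.3] open 55.9
g+ [-34.4  36.4]
g- [-34.4 -36.5]
s+ [32.1 21.6]
s- [ 31.8 -23.2]
jaw [-41.3  -0.6]
hous [-80.3   0.1]
```

>>> send_rows(steps=[[[1,0,0,0,0],[1,0,0,2,0],[1,0,0,4,0],[1,0,0,6,0],[1,0,0,8,0],[1,0,0,8,0]]])

```text
clock: 5.9
tool_pos: [598.9, 49.0, 75.4]
ee_rot: [0.403, -3.115, 0.003]
ft_force: [-3.5, -4.7, 5.8]
opening: 55.8
```

```bash
python3 - <<'E'
from h import *
from cell import r
to(r); r.grab_frame("side"); to(r)
E
```

```text
t 5.9 tcp [598.9  49.   75.4] head 14.74 F [-3.5 -4.7  5.8] open 55.8
t 5.95 tcp [598.9  49.   75.4] head 14.74 F [-4.  -4.9  6.9] open 55.9
```

>>> send_rows(steps=[[[1,1,-1,0,0],[1,2,-2,0,0],[1,2,-2,2,0],[1,2,-2,4,0],[1,2,-2,4,0]]])

```text
clock: 6.45
tool_pos: [598.3, 48.0, 73.1]
ee_rot: [-0.403, 3.114, -0.001]
ft_force: [-5.8, -0.8, 17.5]
opening: 55.6
```

```bash
cat > st.py <<'E'
from h import *
from cell import r
to(r); s=r.get_state(); h=np.radians(pose(r)[3]); F=s["ft_force"]
print("fwd %.1f left %.1f up %.1f"%(F[0]*np.cos(h)+F[1]*np.sin(h),-F[0]*np.sin(h)+F[1]*np.cos(h),F[2]), s["wrist_torque"].round(2))
E
python3 st.py
```

```text
t 6.45 tcp [598.3  48.   73.1] head 14.74 F [-5.8 -0.8 17.5] open 55.6
fwd -5.8 left 0.7 up 17.5 [ 0.03  0.66 -0.  ]
```

>>> send_rows(steps=[[[1,1,0,0,0],[1,2,0,0,0],[1,3,0,0,0],[1,3,0,0,0]]])

```text
clock: 6.85
tool_pos: [597.4, 47.7, 72.3]
ee_rot: [-0.401, 3.11, -0.0]
ft_force: [-0.7, 0.8, 7.8]
opening: 55.5
```

```bash
python3 st.py
```

```text
t 6.85 tcp [597.4  47.7  72.3] head 14.7 F [-0.7  0.8  7.8] open 55.5
fwd -0.5 left 1.0 up 7.8 [ 0.3  -0.2  -0.04]
```

>>> send_rows(steps=[[[1,0,0,2,0],[1,0,0,4,0],[1,0,0,6,0],[1,0,0,8,0],[1,0,0,8,0]]])

```text
clock: 7.35
tool_pos: [595.9, 47.0, 61.8]
ee_rot: [-0.402, 3.114, -0.001]
ft_force: [4.6, 0.5, -2.1]
opening: 55.6
```

```bash
python3 st.py
```

```text
t 7.35 tcp [595.9  47.   61.8] head 14.7 F [ 4.6  0.5 -2.1] open 55.6
fwd 4.5 left -0.7 up -2.1 [ 0.12 -0.82 -0.03]
```

>>> send_rows(steps=[[[1,0,0,4,0],[1,0,0,8,0],[1,0,0,12,0],[1,0,0,16,0],[1,0,0,20,0],[1,0,0,24,0],[1,0,0,28,0],[1,0,0,32,0],[1,0,0,34,0],[1,0,0,34,0]]])

```text
clock: 8.35
tool_pos: [594.7, 47.1, 27.7]
ee_rot: [0.402, -3.115, -0.0]
ft_force: [3.7, 1.4, -3.6]
opening: 55.9
```

```bash
python3 st.py
```

```text
t 8.35 tcp [594.7  47.1  27.7] head 14.72 F [ 3.7  1.4 -3.6] open 55.9
fwd 3.9 left 0.5 up -3.6 [ 0.13 -0.79 -0.04]
```

>>> send_rows(steps=[[[1,-1,0,1,0],[1,-2,0,2,0],[1,-2,0,3,0],[1,-2,0,4,0],[1,-2,0,5,0],[1,-2,0,5,0]]])

```text
clock: 8.95
tool_pos: [596.9, 47.7, 25.1]
ee_rot: [-0.402, 3.115, -0.0]
ft_force: [1.2, 1.8, 10.0]
opening: 55.5
```

```bash
python3 st.py
```

```text
t 8.95 tcp [596.9  47.7  25.1] head 14.72 F [ 1.2  1.8 10. ] open 55.5
fwd 1.7 left 1.4 up 10.0 [ 0.24 -0.18 -0.06]
```

>>> send_rows(steps=[[[0,0,0,0,0],[0,0,0,0,0],[0,0,0,-20,0],[0,0,0,-42,0],[1,0,0,-42,0],[1,3,0,-42,0],[1,5,0,-42,0],[1,5,0,-42,0],[1,5,0,-35,0],[1,5,0,-28,0]]])

```text
clock: 9.95
tool_pos: [591.9, 46.4, 50.5]
ee_rot: [0.402, -3.115, -0.0]
ft_force: [0.7, -0.6, 0.2]
opening: 46.8
```

```bash
python3 st.py
```

```text
t 9.95 tcp [591.9  46.4  50.5] head 14.71 F [ 0.7 -0.6  0.2] open 46.8
fwd 0.5 left -0.8 up 0.2 [ 0.02  0.04 -0.03]
```

>>> send_rows(steps=[[[1,0,0,0,0],[1,0,0,1,0],[1,0,0,2,0],[1,0,0,3,0],[1,0,0,4,0],[1,0,0,5,0],[1,0,0,6,0],[1,0,0,6,0]]])

```text
clock: 10.75
tool_pos: [593.6, 46.3, 48.4]
ee_rot: [-0.402, 3.112, -0.002]
ft_force: [-2.5, 0.3, 15.6]
opening: 0.4
```

```bash
python3 st.py
```

```text
t 10.75 tcp [593.6  46.3  48.4] head 14.72 F [-2.5  0.3 15.6] open 0.4
fwd -2.3 left 0.9 up 15.6 [ 0.05  0.51 -0.04]
```

```bash
python3 - <<'E'
from h import *
from cell import r
to(r,(631.2,-289.9,110,21),(631.2,-289.9,40,21))
E
```

```text
t 10.75 tcp [593.6  46.3  48.4] head 14.72 F [-2.5  0.3 15.6] open 0.4
(631.2, -289.9, 110, 21) -> [  48.8 -334.8  -61.3] turn -6.3
(631.2, -289.9, 40, 21) -> [  49.1 -334.7    8.7] turn -6.3
```

>>> send_rows(steps=[[[0.5,0,0,-40,0],[0,0,0,-62,0],[0,49,-335,-62,-6.3],[0,49,-335,-62,-6.3],[0,49,-335,-62,-6.3],[0,49,-335,-62,-6.3],[0,49,-335,-62,-6.3],[0,49,-335,-62,-6.3],[0,49,-335,-62,-6.3],[0,49,-335,-30,-6.3]]])

```text
clock: 11.75
tool_pos: [634.3, -299.8, 80.4]
ee_rot: [-0.563, 3.079, -0.021]
ft_force: [1.6, -0.8, 0.0]
opening: 72.5
```

```bash
python3 - <<'E'
from h import *
from cell import r
f=r.grab_frame("top"); s=r.grab_frame("side"); to(r); r.grab_frame("side");to(r,(631.2,-289.9,2,21))
cv2.imwrite("pics/g.png",np.hstack([cv2.resize(f["img"][160:225,200:265],(400,400),interpolation=2),cv2.resize(s["img"][155:215,224:284],(400,400),interpolation=2)]))
np.savez("gT.npz",**f);np.savez("gS.npz",**s)
for n,g,box,lo in(("T",f,(215,165,255,215),(15,20,225)),("S",s,(240,165,290,205),(12,40,215))):
    print(n,Dfit(ray(g,contour(g,box,lo,(40,255,255)),48)))
E
```

```text
t 11.85 tcp [ 626.6 -289.9   71.5] head 20.86 F [-1.2  1.3 -1. ] open 80.3
t 11.9 tcp [ 627.4 -289.    73. ] head 20.95 F [0.2 0.8 0.1] open 83.1
(631.2, -289.9, 2, 21) -> [-3.5 -2.6 71. ] turn -0.1
T {'c': array([590.6,  45.8]), 'yaw': np.float64(14.2), 'area': 4143, 'lo': array([-53.6, -28.5]), 'hi': array([44.6, 28.6]), 'org': array([593.2,  46.5])}
S {'c': array([603. ,  47.1]), 'yaw': np.float64(-45.0), 'area': 3211, 'lo': array([-43.9, -42.3]), 'hi': array([33.5, 33.5]), 'org': array([604.9,  45.2])}
```

View pics/g.png

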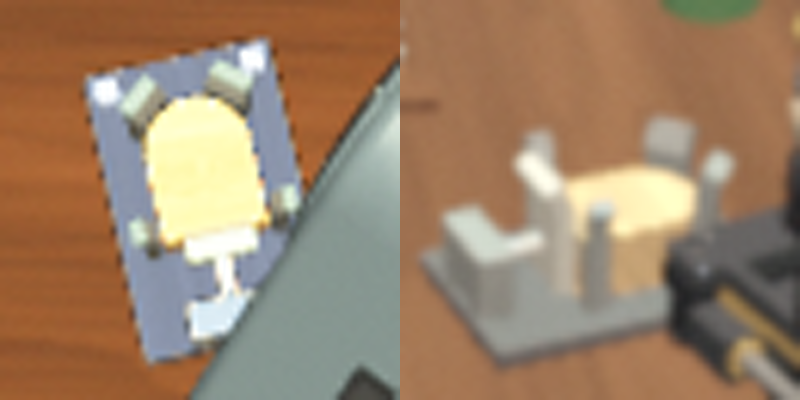

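>>> send_rows(steps=[[[0,-3.5,-1.5,40,0],[0,-3.5,-1.5,60,0],[0,-3.5,-1.5,60,0],[0,-3.5,-1.5,60,0]]])

```text
clock: 12.3
tool_pos: [634.1, -289.2, 16.4]
ee_rot: [-0.575, 3.088, -0.0]
ft_force: [-0.5, 0.1, -0.2]
opening: 86.9
```

```bash
python3 - <<'E'
from h import *
from cell import r
to(r,(631.2,-289.9,2,21)); s=r.grab_frame("side");to(r,(631.2,-289.9,2,21))
E
```

```text
t 12.3 tcp [ 634.1 -289.2   16.4] head 21.1 F [-0.5  0.1 -0.2] open 86.9
(631.2, -289.9, 2, 21) -> [ 2.9  0.4 14.4] turn 0.1
t 12.35 tcp [ 634.8 -290.    17.3] head 21.08 F [0.4 0.8 0.6] open 86.9
(631.2, -289.9, 2, 21) -> [ 3.3  1.4 15.3] turn 0.1
```

>>> send_rows(steps=[[[0,3,1,10,0],[0,3,1,14,0],[0,3,1,14,0],[0.5,3,1,14,0],[1,3,1,14,0],[1,3,1,14,0],[1,3,1,14,0],[1,3,1,14,0]]], newtons=40)

```text
clock: 13.15
tool_pos: [630.4, -290.3, 1.5]
ee_rot: [0.573, -3.089, -0.0]
ft_force: [-0.9, -0.6, 0.7]
opening: 55.3
```

```bash
python3 st.py
```

```text
t 13.15 tcp [ 630.4 -290.3    1.5] head 21.01 F [-0.9 -0.6  0.7] open 55.3
fwd -1.1 left -0.3 up 0.7 [0.12 0.07 0.02]
```

```bash
python3 - <<'E'
from h import *
from cell import r
to(r,(595.5,47.0,100,14.7))
E
```

```text
t 13.15 tcp [ 630.4 -290.3    1.5] head 21.01 F [-0.9 -0.6  0.7] open 55.3
(595.5, 47.0, 100, 14.7) -> [-88.3 327.4 -98.5] turn 6.3
```

>>> send_rows(steps=[[[1,0,0,-50,0],[1,0,0,-100,0],[1,-88,327,-110,6.3],[1,-88,327,-110,6.3],[1,-88,327,-110,6.3],[1,-88,327,-110,6.3],[1,-88,327,-110,6.3],[1,-88,327,-110,6.3],[1,-88,327,-110,6.3],[1,-88,327,-110,6.3]]])

```text
clock: 14.15
tool_pos: [593.5, 51.8, 111.5]
ee_rot: [0.411, -3.113, -0.003]
ft_force: [0.4, -0.6, -1.1]
opening: 55.6
```

>>> send_rows(steps=[[[1,0,0,10,0],[1,0,0,18,0],[1,0,0,18,0],[1,0,0,18,0]]])

```text
clock: 14.55
tool_pos: [595.2, 45.1, 92.6]
ee_rot: [0.399, -3.115, -0.0]
ft_force: [0.8, 0.5, -0.2]
opening: 55.5
```

```bash
python3 - <<'E'
from h import *
from cell import r
to(r,(595.5,47.0,78,14.7)); s=r.grab_frame("side");to(r,(595.5,47.0,78,14.7))
E
```

```text
t 14.55 tcp [595.2  45.1  92.6] head 14.59 F [ 0.8  0.5 -0.2] open 55.5
(595.5, 47.0, 78, 14.7) -> [-0.8  1.8 14.6] turn -0.1
t 14.6 tcp [595.4  45.2  92.9] head 14.6 F [-0.3 -0.6  0.2] open 55.5
(595.5, 47.0, 78, 14.7) -> [-0.5  1.7 14.9] turn -0.1
```

>>> send_rows(steps=[[[1,-0.5,1.8,6,0],[1,-0.5,1.8,12,0],[1,-0.5,1.8,16,0],[1,-0.5,1.8,19,0],[1,-0.5,1.8,22,0],[1,-0.5,1.8,25,0],[1,-0.5,1.8,27,0],[1,-0.5,1.8,27,0]]])

```text
clock: 15.4
tool_pos: [595.1, 48.4, 66.0]
ee_rot: [0.402, -3.115, -0.0]
ft_force: [0.1, 0.0, -0.6]
opening: 55.6
```

```bash
python3 st.py
```

```text
t 15.4 tcp [595.1  48.4  66. ] head 14.72 F [ 0.1  0.  -0.6] open 55.6
fwd 0.1 left -0.0 up -0.6 [-0.    0.    0.02]
```

>>> send_rows(steps=[[[1,0,-0.5,3,0],[1,0,-0.5,6,0],[1,0,-0.5,9,0],[1,0,-0.5,12,0],[1,0,-0.5,14,0],[1,0,-0.5,14,0]]])

```text
clock: 16.0
tool_pos: [594.7, 47.3, 52.0]
ee_rot: [0.402, -3.114, 0.001]
ft_force: [-3.3, -4.1, 1.4]
opening: 55.6
```

```bash
python3 st.py
```

```text
t 16.0 tcp [594.7  47.3  52. ] head 14.72 F [-3.3 -4.1  1.4] open 55.6
fwd -4.3 left -3.1 up 1.4 [-0.59  0.54 -0.04]
```

Pushed back and to the right by the V; ease that way, then press the last 2 mm.

>>> send_rows(steps=[[[1,0.5,-1,0,0],[1,1,-1.5,1,0],[1,1,-1.5,2,0],[1,1,-1.5,3,0],[1,1,-1.5,4,0],[1,1,-1.5,4,0]]])

```text
clock: 16.6
tool_pos: [594.7, 47.1, 49.6]
ee_rot: [-0.403, 3.116, 0.002]
ft_force: [-4.7, 1.9, 9.9]
opening: 55.2
```

```bash
python3 st.py
```

```text
t 16.6 tcp [594.7  47.1  49.6] head 14.72 F [-4.7  1.9  9.9] open 55.2
fwd -4.0 left 3.0 up 9.9 [0.32 0.83 0.07]
```

>>> send_rows(steps=[[[0,0,0,0,0],[0,0,0,0,0],[0,0,0,-10,0],[0,0,0,-20,0],[1,0,0,-20,0],[1,0,0,-20,0],[1,0,0,-20,0],[1,-2,0,-20,0],[1,-2,0,-20,0],[1,-2,0,-20,0]]])

```text
clock: 17.6
tool_pos: [596.8, 46.7, 68.1]
ee_rot: [0.402, -3.115, -0.0]
ft_force: [-0.2, -0.0, -0.8]
opening: 46.9
```

>>> send_rows(steps=[[[1,0,0,4,0],[1,0,0,6,0],[1,0,0,8,0],[1,0,0,10,0],[1,0,0,12,0],[1,0,0,14,0],[1,0,0,14,0]]])

```text
clock: 18.3
tool_pos: [598.6, 46.5, 58.3]
ee_rot: [-0.402, 3.111, -0.002]
ft_force: [-3.8, -0.2, 21.5]
opening: 1.2
```

```bash
python3 st.py
```

```text
t 18.3 tcp [598.6  46.5  58.3] head 14.72 F [-3.8 -0.2 21.5] open 1.2
fwd -3.7 left 0.8 up 21.5 [ 0.1   0.73 -0.03]
```

```bash
python3 - <<'E'
from h import *
T,S=load("top0.npz"),load("side0.npz"); V=[]
for n,f,box,hi in(("T",T,(143,205,178,245),(180,255,120)),("S",S,(193,140,235,176),(180,90,120))):
    c=contour(f,box,(0,0,0),hi); d=Dfit(ray(f,c,47.3)); print(n,d, "px centroid",cv2.moments(c.astype(np.float32))["m10"]/cv2.contourArea(c.astype(np.float32)))
    x0,y0,x1,y1=box; I=up(f["img"][y0:y1,x0:x1]); cv2.polylines(I,[((c-[x0,y0]+.5)*K).astype(int)],True,(0,0,255),1); V.append(cv2.resize(I,(390,390)))
cv2.imwrite("pics/i.png",np.hstack(V))
g=cv2.GaussianBlur(up(cv2.cvtColor(T["img"],6)[215:233,153:168]).astype(np.float32),(0,0),4)
gx,gy=cv2.Sobel(g,5,1,0),cv2.Sobel(g,5,0,1)
a=.5*np.arctan2(2*(gx*gy).sum(),(gx*gx-gy*gy).sum())  # gradient dir (image)
t=np.array([-np.sin(a),np.cos(a)]); p=np.array([160,224.])
A,B=ray(T,[p-5*t,p+5*t],50)[:,:2]; v=B-A
print("groove dir deg",np.degrees(np.arctan2(v[1],v[0])))
E
```

```text
T {'c': array([471.4, 273.6]), 'yaw': np.float64(-29.7), 'area': 3519, 'lo': array([-40.3, -37.2]), 'hi': array([37.7, 32.2]), 'org': array([473.7, 272.3])} px centroid 159.50881144807346
S {'c': array([474.3, 278. ]), 'yaw': np.float64(-65.8), 'area': 3801, 'lo': array([-64.9, -25.9]), 'hi': array([60.4, 22.7]), 'org': array([475.4, 275.5])} px centroid 213.22162494303015
groove dir deg -93.94117968828883
```

View pics/i.png

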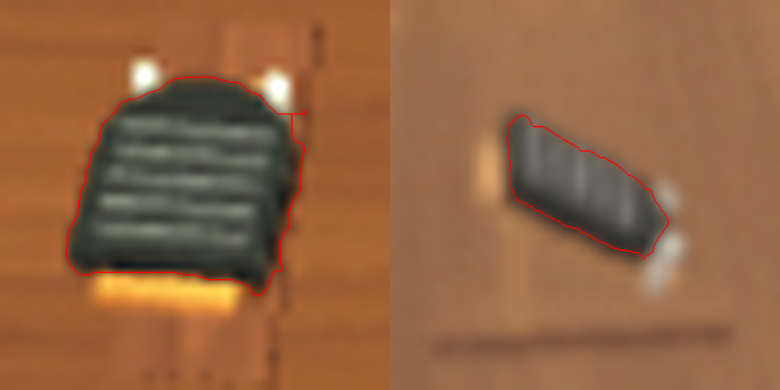

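>>> send_rows(steps=[[[0.5,0,0,-30,0],[0,0,0,-60,0],[0,0,0,-80,0]]])

```text
clock: 18.6
tool_pos: [597.6, 46.6, 136.3]
ee_rot: [-0.402, 3.113, -0.001]
ft_force: [1.3, 0.2, 0.5]
opening: 17.6
```

```bash
python3 - <<'E'
from h import *
from cell import r
to(r,(473,274,100,-4))
E
```

```text
t 18.6 tcp [597.6  46.6 136.3] head 14.71 F [1.3 0.2 0.5] open 17.6
(473, 274, 100, -4) -> [ 62.8 251.6  35.9] turn 18.7
```

>>> send_rows(steps=[[[0,63,252,0,18.7],[0,63,252,0,18.7],[0,63,252,0,18.7],[0,63,252,0,18.7],[0,63,252,0,18.7],[0,63,252,0,18.7],[0,63,252,36,18.7],[0,63,252,36,18.7],[0,63,252,36,18.7],[0,63,252,36,18.7]]])

```text
clock: 19.6
tool_pos: [473.0, 273.9, 99.2]
ee_rot: [0.111, 3.138, 0.001]
ft_force: [0.8, -0.7, 0.0]
opening: 86.1
```

```bash
python3 - <<'E'
from h import *
from cell import r
s=r.grab_frame("side"); to(r,(473,274,36,-4)); 
cv2.imwrite("pics/j.png",cv2.resize(s["img"][120:180,180:250],(560,480),interpolation=2))
E
```

```text
t 19.65 tcp [473.2 273.9  99.4] head -4.07 F [ 0.5 -0.8  0.3] open 86.2
(473, 274, 36, -4) -> [ 0.3 -0.  63.4] turn -0.1
```

View pics/j.png

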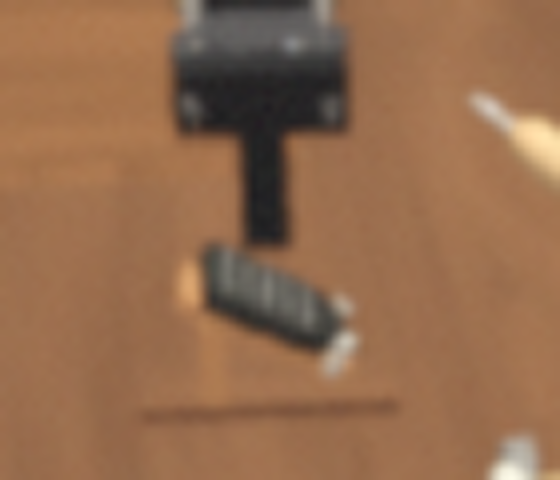

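>>> send_rows(steps=[[[0,0,0,40,0],[0,0,0,60,0],[0,0,0,63,0],[0,0,0,63,0],[1,0,0,63,0],[1,0,0,63,0],[1,0,0,63,0],[1,0,0,63,0],[1,0,0,63,0]]], newtons=40)

```text
clock: 20.55
tool_pos: [472.1, 274.5, 35.8]
ee_rot: [0.109, 3.139, 0.0]
ft_force: [-0.0, 0.9, 1.4]
opening: 55.6
```

```bash
python3 st.py
```

```text
t 20.55 tcp [472.1 274.5  35.8] head -3.98 F [-0.   0.9  1.4] open 55.6
fwd -0.1 left 0.9 up 1.4 [-0.08  0.   -0.01]
```

```bash
python3 - <<'E'
from h import *
from cell import r
to(r,(460,150,110,-4))
E
```

```text
t 20.55 tcp [472.1 274.5  35.8] head -3.98 F [-0.   0.9  1.4] open 55.6
(460, 150, 110, -4) -> [   3.3 -125.   -74.3] turn 0.0
```

>>> send_rows(steps=[[[1,0,0,-25,0],[1,0,0,-60,0],[1,0,0,-75,0],[1,20,-123,-75,0],[1,20,-123,-75,0],[1,20,-123,-75,0],[1,20,-123,-40,0],[1,20,-123,0,0],[1,20,-123,18,0],[1,20,-123,18,0]]])

```text
clock: 21.55
tool_pos: [441.6, 152.7, 15.2]
ee_rot: [-0.11, -3.134, 0.001]
ft_force: [-1.1, -0.2, -0.6]
opening: 55.8
```

```bash
python3 st.py
```

```text
t 21.55 tcp [441.6 152.7  15.2] head -4.01 F [-1.1 -0.2 -0.6] open 55.8
fwd -1.1 left -0.3 up -0.6 [-0.02 -0.04 -0.01]
```

>>> send_rows(steps=[[[1,0,0,4,0],[1,0,0,7,0],[1,0,0,10,0],[1,0,0,12,0],[1,0,0,12,0]]])

```text
clock: 22.05
tool_pos: [442.7, 153.4, 7.0]
ee_rot: [0.109, 3.139, 0.0]
ft_force: [-3.7, 0.7, 9.5]
opening: 55.4
```

```bash
python3 - <<'E'
from h import *
from cell import r
s=r.grab_frame("side"); to(r)
cv2.imwrite("pics/k.png",cv2.resize(s["img"][140:210,165:235],(480,480),interpolation=2))
E
python3 st.py
```

```text
t 22.1 tcp [442.7 153.4   7. ] head -3.96 F [-2.6  1.   8.1] open 55.4
t 22.1 tcp [442.7 153.4   7. ] head -3.96 F [-2.6  1.   8.1] open 55.4
fwd -2.7 left 0.8 up 8.1 [0.25 0.26 0.06]
```

View pics/k.png

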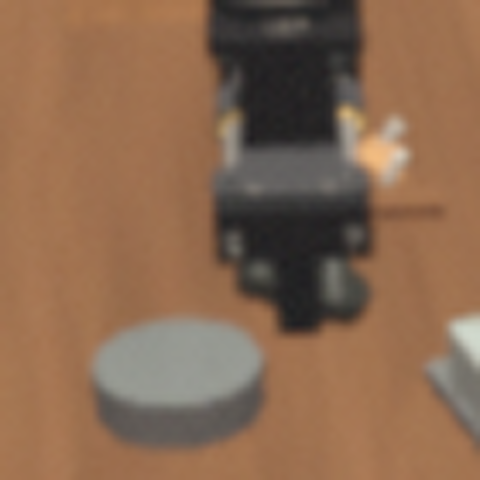

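>>> send_rows(steps=[[[0,0,0,-1,0],[0,0,0,-1,0],[0,0,0,-1,0],[0,0,0,-50,0],[0,0,0,-95,0],[0,0,150,-110,0],[0,0,150,-110,0],[0,0,150,-110,0],[0,0,150,-110,0],[0,0,150,-110,0]]])

```text
clock: 23.1
tool_pos: [453.3, 303.6, 115.2]
ee_rot: [0.105, 3.14, -0.001]
ft_force: [-0.5, -1.0, -0.3]
opening: 87.2
```

```bash
python3 - <<'E'
from h import *
from cell import r
f=r.grab_frame("top"); s=r.grab_frame("side"); to(r); np.savez("lT.npz",**f);np.savez("lS.npz",**s)
V=[]
for n,g,box,hi in(("T",f,(180,210,222,252),(180,255,120)),("S",s,(182,160,232,202),(180,110,115))):
    x0,y0,x1,y1=box; c=contour(g,box,(0,0,0),hi)
    for z in(6,12): print(n,z,Dfit(ray(g,c,z)))
    I=up(g["img"][y0:y1,x0:x1]); cv2.polylines(I,[((c-[x0,y0]+.5)*K).astype(int)],True,(0,0,255),1); V.append(cv2.resize(I,(390,390)))
cv2.imwrite("pics/l.png",np.hstack(V))
to(r)
E
```

```text
t 23.2 tcp [453.  301.6 114.8] head -4.0 F [0.1 0.4 0. ] open 87.1
T 6 {'c': array([439.5, 153. ]), 'yaw': np.float64(-2.7), 'area': 3831, 'lo': array([-34.6, -29.6]), 'hi': array([39.7, 29.7]), 'org': array([442.2, 152.9])}
T 12 {'c': array([439. , 152.5]), 'yaw': np.float64(-2.7), 'area': 3801, 'lo': array([-34.5, -29.5]), 'hi': array([39.6, 29.6]), 'org': array([441.7, 152.3])}
S 6 {'c': array([442.1, 152.3]), 'yaw': np.float64(-30.4), 'area': 4410, 'lo': array([-43.2, -42.4]), 'hi': array([38.2, 38.8]), 'org': array([444.4, 150.9])}
S 12 {'c': array([441.5, 141.7]), 'yaw': np.float64(-30.4), 'area': 4338, 'lo': array([-42.8, -42. ]), 'hi': array([37.9, 38.4]), 'org': array([443.8, 140.3])}
t 23.2 tcp [453.  301.6 114.8] head -4.0 F [0.1 0.4 0. ] open 87.1
```

View pics/l.png

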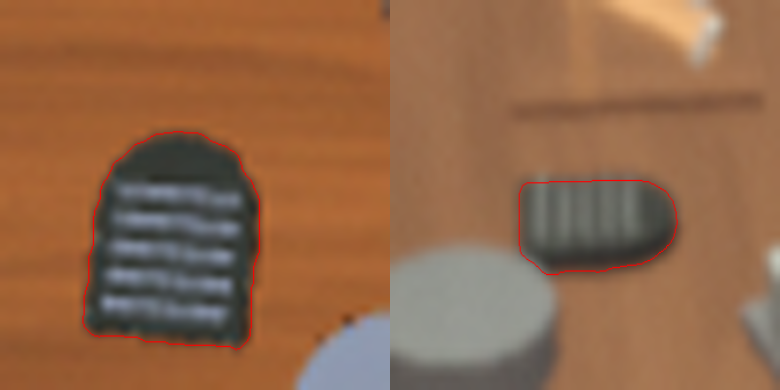

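```bash
python3 - <<'E'
from h import *
from cell import r
to(r,(440,152.5,2,-3))
E
```

```text
t 23.2 tcp [453.  301.6 114.8] head -4.0 F [0.1 0.4 0. ] open 87.1
(440, 152.5, 2, -3) -> [   2.3 -149.5  113. ] turn -1.0
```

>>> send_rows(steps=[[[0,20.5,-148,0,-1],[0,20.5,-148,0,-1],[0,20.5,-148,0,-1],[0,20.5,-148,40,-1],[0,20.5,-148,80,-1],[0,20.5,-148,96,-1],[0,20.5,-148,96,-1],[0,20.5,-148,96,-1],[0,20.5,-148,96,-1]]])

```text
clock: 24.1
tool_pos: [423.6, 156.1, 20.3]
ee_rot: [0.083, 3.139, 0.0]
ft_force: [-0.4, 0.1, 0.7]
opening: 86.9
```

```bash
python3 - <<'E'
from h import *
from cell import r
to(r,(440,152.5,2,-3))
E
```

```text
t 24.1 tcp [423.6 156.1  20.3] head -3.04 F [-0.4  0.1  0.7] open 86.9
(440, 152.5, 2, -3) -> [-16.5  -2.7  18.3] turn -0.0
```

>>> send_rows(steps=[[[0,-16.5,-2.7,0,0],[0,-16.5,-2.7,0,0],[0,-16.5,-2.7,10,0],[0,-16.5,-2.7,18,0],[0,-16.5,-2.7,18,0],[1,-16.5,-2.7,18,0],[1,-16.5,-2.7,18,0],[1,-16.5,-2.7,18,0],[1,-16.5,-2.7,18,0],[1,-16.5,-2.7,18,0]]], newtons=40)

```text
clock: 25.1
tool_pos: [439.4, 153.0, 1.4]
ee_rot: [-0.082, -3.141, -0.0]
ft_force: [-0.3, -0.7, -0.6]
opening: 55.7
```

```bash
python3 - <<'E'
from h import *
from cell import r
to(r,(594.7,46.8,110,14.7))
E
```

```text
t 25.1 tcp [439.4 153.    1.4] head -2.99 F [-0.3 -0.7 -0.6] open 55.7
(594.7, 46.8, 110, 14.7) -> [-160.7  -97.9 -108.6] turn -17.7
```

>>> send_rows(steps=[[[1,0,0,-50,0],[1,0,0,-100,0],[1,-161,-98,-115,-17.7],[1,-161,-98,-115,-17.7],[1,-161,-98,-115,-17.7],[1,-161,-98,-115,-17.7],[1,-161,-98,-115,-17.7],[1,-161,-98,-95,-17.7],[1,-161,-98,-88,-17.7],[1,-161,-98,-88,-17.7]]])

```text
clock: 26.1
tool_pos: [592.8, 47.2, 87.8]
ee_rot: [0.402, -3.111, -0.002]
ft_force: [-0.8, 0.4, -0.5]
opening: 55.6
```

>>> send_rows(steps=[[[1,0,0,0,0],[1,0,0,0,0]]])

```text
clock: 26.3
tool_pos: [595.2, 47.0, 89.9]
ee_rot: [-0.403, 3.115, -0.0]
ft_force: [-0.3, -0.0, -0.8]
opening: 55.6
```

```bash
python3 - <<'E'
from h import *
from cell import r
to(r,(594.7,46.8,74,14.7))
E
```

```text
t 26.3 tcp [595.2  47.   89.9] head 14.75 F [-0.3 -0.  -0.8] open 55.6
(594.7, 46.8, 74, 14.7) -> [ 0.6 -0.1 15.9] turn 0.0
```

>>> send_rows(steps=[[[1,0.5,0,5,0],[1,0.5,0,10,0],[1,0.5,0,14,0],[1,0.5,0,17,0],[1,0.5,0,20,0],[1,0.5,0,23,0],[1,0.5,0,23,0]]])

```text
clock: 27.0
tool_pos: [594.3, 46.6, 65.8]
ee_rot: [0.402, -3.115, -0.0]
ft_force: [0.3, 0.7, -1.7]
opening: 55.3
```

```bash
python3 st.py
```

```text
t 27.0 tcp [594.3  46.6  65.8] head 14.71 F [ 0.3  0.7 -1.7] open 55.3
fwd 0.4 left 0.7 up -1.7 [ 0.06  0.03 -0.07]
```

Free so far; press the last 6.5 mm.

>>> send_rows(steps=[[[1,0,0,2,0],[1,0,0,4,0],[1,0,0,6,0],[1,0,0,7,0],[1,0,0,8,0],[1,0,0,8,0]]])

```text
clock: 27.6
tool_pos: [595.4, 46.9, 59.4]
ee_rot: [-0.402, 3.114, 0.0]
ft_force: [-0.2, 1.4, 6.8]
opening: 55.6
```

```bash
python3 st.py
```

```text
t 27.6 tcp [595.4  46.9  59.4] head 14.71 F [-0.2  1.4  6.8] open 55.6
fwd 0.1 left 1.4 up 6.8 [ 0.41 -0.08  0.11]
```

>>> send_rows(steps=[[[0,0,0,0,0],[0,0,0,0,0],[0,0,0,-12,0],[0,0,0,-22,0],[1,0,0,-22,0],[1,0,0,-22,0],[1,-2,0,-22,0],[1,-2,0,-22,0],[1,-2,0,-22,0],[1,-2,0,-22,0]]])

```text
clock: 28.6
tool_pos: [596.3, 47.1, 80.1]
ee_rot: [0.402, -3.115, -0.0]
ft_force: [0.4, 0.6, -0.2]
opening: 47.0
```

>>> send_rows(steps=[[[1,0,0,3,0],[1,0,0,6,0],[1,0,0,8,0],[1,0,0,10,0],[1,0,0,12,0],[1,0,0,14,0],[1,0,0,14,0]]])

```text
clock: 29.3
tool_pos: [598.3, 46.9, 70.3]
ee_rot: [-0.402, 3.111, -0.002]
ft_force: [-3.0, 0.1, 21.0]
opening: 1.4
```

```bash
python3 st.py
```

```text
t 29.3 tcp [598.3  46.9  70.3] head 14.73 F [-3.   0.1 21. ] open 1.4
fwd -2.9 left 0.8 up 21.0 [0.01 0.72 0.01]
```

>>> send_rows(steps=[[[1,0,0,-50,0],[1,0,0,-90,0],[1,0,-300,-100,0],[1,0,-300,-100,0],[1,0,-300,-100,0],[1,0,-300,-100,0],[1,0,-300,-100,0],[1,0,-300,-100,0],[1,0,-300,-100,0],[1,0,-300,-100,0]]])

```text
clock: 30.3
tool_pos: [672.2, -244.4, 165.6]
ee_rot: [0.398, -3.116, -0.002]
ft_force: [-0.1, 0.6, -0.2]
opening: 0.4
```

```bash
python3 - <<'E'
from h import *
from cell import r
f=r.grab_frame("top"); s=r.grab_frame("side"); to(r)
cv2.imwrite("pics/m.png",np.hstack([cv2.resize(f["img"][160:225,200:265],(400,400),interpolation=2),cv2.resize(s["img"][155:215,224:284],(400,400),interpolation=2)]))
for g,b in((f,(215,168,255,215)),):
    c=contour(g,b,(0,0,0),(180,255,110)); d=Dfit(ray(g,c,70)); print(d)
    q=cv2.minAreaRect(ray(g,contour(g,(205,155,262,228),(95,22,60),(130,255,255)),12)[:,:2].astype(np.float32)); print(q)
# bystanders: changed pixels vs start away from arm
T=load("top0.npz")["img"]; D=cv2.absdiff(T,f["img"]).max(2)
for n,(x,y) in dict(tin=(223,256),pot=(200,137),bottle=(137,148),awl=(95,172),hammer=(265,137),small=(327,144),last=(391,215)).items(): print(n,int((D[y-15:y+15,x-15:x+15]>60).sum()))
E
```

```text
t 30.4 tcp [ 671.9 -241.7  165.7] head 14.74 F [-0.3  0.3  0.2] open 0.5
{'c': array([614.6,  68. ]), 'yaw': np.float64(-35.2), 'area': 600, 'lo': array([-26.4,  -9.1]), 'hi': array([26.4, 14.7]), 'org': array([616.9,  66.4])}
((642.3297729492188, 75.19255065917969), (62.077327728271484, 121.68570709228516), 50.23765563964844)
tin 569
pot 0
bottle 0
awl 24
hammer 0
small 694
last 0
```

View pics/m.png

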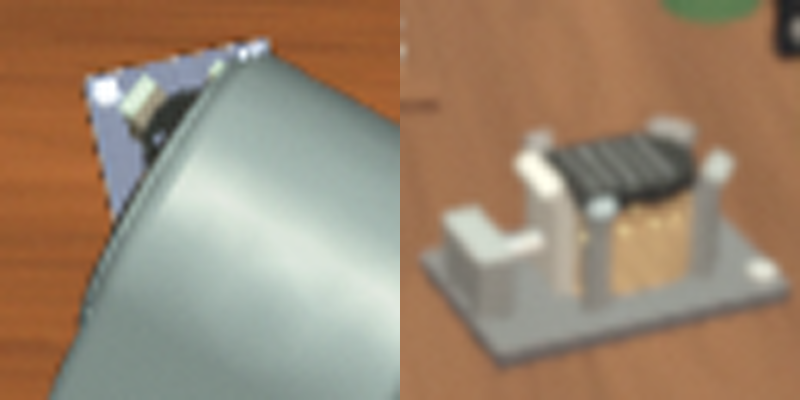

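>>> send_rows(steps=[[[1,180,-50,0,0],[1,180,-50,0,0],[1,180,-50,0,0],[1,180,-50,0,0],[1,180,-50,0,0],[1,180,-50,0,0]]])

```text
clock: 31.0
tool_pos: [511.2, -335.9, 166.8]
ee_rot: [-0.402, 3.115, 0.001]
ft_force: [0.5, 0.5, -0.1]
opening: 0.7
```

```bash
python3 - <<'E'
from h import *
from cell import r
f=r.grab_frame("top"); to(r)
c=contour(f,(215,166,255,212),(0,0,0),(180,255,110)); print("top",Dfit(ray(f,c,70)))
q=cv2.minAreaRect(ray(f,contour(f,(205,155,262,228),(95,22,60),(130,255,255)),12)[:,:2].astype(np.float32)); a=np.radians(q[2]); print(q, "jig org",np.array(q[0])+12*np.array([np.cos(a),np.sin(a)]))
g=load("gT.npz"); c=contour(g,(215,166,255,205),(15,20,225),(40,255,255)); print("block then",Dfit(ray(g,c,48)))
D=cv2.absdiff(load("top0.npz")["img"],f["img"]).max(2)
for n,(x,y) in dict(tin=(223,256),small=(327,144),awl=(90,172)).items(): print(n,int((D[y-15:y+15,x-15:x+15]>60).sum()))
print(Dfit(ray(f,contour(f,(205,235,245,275),(100,30,30),(130,255,255)),26))["c"])
E
```

```text
t 31.05 tcp [ 512.  -335.7  166.7] head 14.78 F [-0.3 -0.5 -0.9] open 0.4
top {'c': array([595.2,  46.8]), 'yaw': np.float64(24.4), 'area': 3887, 'lo': array([-47.7, -35.7]), 'hi': array([39.2, 33.8]), 'org': array([597.6,  47.9])}
((586.5784912109375, 44.90260314941406), (157.0290069580078, 99.8480224609375), 14.608991622924805) jig org [598.19052642  47.9292578 ]
block then {'c': array([590.6,  45.8]), 'yaw': np.float64(14.2), 'area': 4142, 'lo': array([-51.5, -28.5]), 'hi': array([44.5, 28.6]), 'org': array([593.2,  46.5])}
tin 123
small 0
awl 28
[380.1  73.7]
```

```bash
python3 -c "
from cell import r
print(r.sign_off())"
```

```text
the job is handed in; nothing more can be done
None
```

I built the heel in the jig: wooden block first, then the lift, then the rubber top piece with its grooves up. I handed it in at about 31 s of the 72 s; no verdict came back. I laid the top piece flat on the bench first to take out its tilt, then gripped it again. I pressed each part with closed fingers before adding the next.

**Heights:** the upper faces measured 48.4, 58.3 and 70.3 mm when pressed, against 48, 58 and 70 mm expected. The highest force I read was about 22 N.

**Position:** the last side view showed the stack level and fully seated. In the last top view the top piece's centre lay 0.6 mm from the jig's. After the block was placed, a top view also showed it square in the V.

**Checks that failed or disagreed:**
- The final yaw fit of the top piece read 24° against the jig's 14.6°. Its outline was distorted, probably because the mask took in shadow or nearby dark parts. Squareness therefore rests on the picture and on the grip angle of 14.7°.
- The block's later position fit was distorted in the same way, so I did not use it.
- The two cameras disagreed by 2 to 5 mm on positions, so I corrected the approach by feeling the contact forces.
- The polish tin's outline shifted about 5 mm between the first and last top views. It may have been nudged slightly, or it may be shading; either way it is well under the 30 mm limit.
- The glue pot, bottle, hammer, small lift and shoe last showed no change. The awl patch differed by 28 pixels, which I did not follow up.

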